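# Fetch the wax tin from behind the finish jars

### The job

The brass wax tin is hemmed in at the back of the caddy: first clear all three finish jars out of the way and stand them in the white side tray, then fetch the tin and stand it in the middle of the cork mat. Only then put the jars back in the caddy, each centred on the pad that matches its lid colour, whichever pad it stood on before. Keep the jars and the tin upright all the time.

Things in the scene. Friction and masses are not known exactly. Their poses are not given: they have to be found in the camera images.
- jar_red: tall straight amber glass jar of wood finish with a red lid and a red band: 50 mm diameter, 118 mm tall in all (glass up to 100 mm, above it the red lid, 48 mm diameter, firmly on), about 0.3 kg. Loose. Origin at the centre of its underside, z up its axis. Starts standing on one of the three pads, not necessarily that of its colour
- jar_blue: tall straight amber glass jar of wood finish with a blue lid and a blue band: 50 mm diameter, 118 mm tall in all (glass up to 100 mm, above it the blue lid, 48 mm diameter, firmly on), about 0.3 kg. Loose. Origin at the centre of its underside, z up its axis. Starts standing on one of the three pads, not necessarily that of its colour
- jar_yellow: tall straight amber glass jar of wood finish with a yellow lid and a yellow band: 50 mm diameter, 118 mm tall in all (glass up to 100 mm, above it the yellow lid, 48 mm diameter, firmly on), about 0.3 kg. Loose. Origin at the centre of its underside, z up its axis. Starts standing on one of the three pads, not necessarily that of its colour
- wax_tin: low round closed brass wax tin with a pale paper disc on top: 58 mm diameter, 36 mm tall, about 0.15 kg. Loose. Origin at the centre of its underside, z up. Starts standing on the caddy's floor at the back, with a jar close in front of it and one close on either side, all much taller than it, so that a gripper has no room to reach down to it until they are gone
- pad_red: flat red disc fixed to the caddy's floor: 66 mm diameter, 3 mm thick, the home of the red-lidded jar. Origin at the centre of its underside, 4 mm above the table, so a jar on it stands 7 mm above the table. The pads lie at x -22, y 0 mm (front) and x 30, y +75 and -75 mm (sides) in the caddy's frame, in an order that varies; a jar covers its middle at the start, a coloured ring shows around it
- pad_blue: flat blue disc fixed to the caddy's floor: 66 mm diameter, 3 mm thick, the home of the blue-lidded jar. Origin at the centre of its underside, 4 mm above the table, so a jar on it stands 7 mm above the table. The pads lie at x -22, y 0 mm (front) and x 30, y +75 and -75 mm (sides) in the caddy's frame, in an order that varies; a jar covers its middle at the start, a coloured ring shows around it
- pad_yellow: flat yellow disc fixed to the caddy's floor: 66 mm diameter, 3 mm thick, the home of the yellow-lidded jar. Origin at the centre of its underside, 4 mm above the table, so a jar on it stands 7 mm above the table. The pads lie at x -22, y 0 mm (front) and x 30, y +75 and -75 mm (sides) in the caddy's frame, in an order that varies; a jar covers its middle at the start, a coloured ring shows around it
- caddy: fixed grey steel caddy on the table, 200 mm deep (its x) by 250 mm wide (its y), floor 4 mm thick, back wall (+x) 40 mm high, side walls 28 mm, front lip (-x) 10 mm, walls 4 mm thick, open above. Origin at the centre of its underside on the table, x towards its back wall
- side_tray: fixed empty oblong white-painted wooden tray, 270 mm long (its x) by 130 mm wide (its y), walls 5 mm thick and 18 mm high, floor 5 mm thick, open above. To the left or right of the caddy. Origin at the centre of its underside on the table; room for three jars in a row 80 mm apart along x
- cork_mat: fixed round cork mat, 100 mm diameter, 6 mm thick, on the other side of the caddy from the tray. Origin at the centre of its underside on the table

How it is judged:
By the outcome, as a careful person would: the job done as asked, in the order asked, and still so for the second after the job is handed in, with the robot touching nothing.
It also fails if it takes over 122 s, if anything falls off the work surface, if the arm or the gripper's body presses on something with over 40 N, if the wrist force passes 120 N, or if a joint passes its speed limit or range.

### The arm

A 7-joint arm with a two-finger parallel gripper is mounted at the origin on the work surface. World frame = base frame: x ahead of the robot, y to its left, z up, the work surface at z = 0. Lengths are in m, angles in rad, forces in N, time in s.
With the tool pointing down it reaches from about 0.425 to 0.875 m from the base axis. Payload 4.7 kg.
Tool frame: the origin (TCP) lies on the centre line of the jaws, within the pads' length; the fingertips stand 22 mm ahead of it and the grasp point (between the pads) lies 3 mm ahead of it; z points along the fingers, y is the direction in which the jaws open and shut (so a half turn about z gives the same grasp; the last joint's range is limited). The gripper opens to 87 mm and grips with 3 to 60 N. Pads are 19 mm wide; open, the fingers measure 117 mm over their backs; the gripper's body (75 mm by 190 mm) begins 51 mm behind the grasp point.
Start: joints at [1.228, 0.321, -0.07, 1.45, 0.023, 1.371, -0.057], TCP at [0.227, -0.609, 0.245] pointing down, gripper open.
Joint ranges: [-2.86, 2.86], [-0.3, 2.09], [-1.38, 1.24], [0.06, 2.45], [-1.56, 4.7], [0.09, 2.05], [-2.69, 2.69]. Speed limits (rad/s): [2.57, 2.57, 3.14, 3.14, 3.14, 3.14, 3.14].

### API

Orientations are given as a rotation vector (axis times angle).
In Python, from bench import ctrl, imaging, close_job, finder gives the robot as it stands. The module is installed in compiled form; this text tells all that it offers.
- The arm moves only by the shell command python3 -m jog 'ROWS' [FORCE]. ROWS is JSON, a list that holds one entry, the list of rows, each a list of 7 numbers: the shift along the tool's x, y, z in cm, then the turn, a rotation vector about the tool's x, y, z in degrees, then the finger opening in cm, from 0 to 8.7. In form: [[[dx, dy, dz, ax, ay, az, claw], ...]]. A call has 1 to 12 rows; each row shifts and turns the commanded pose from where the row before left it, along the tool's axes as they then stand; what a row does not reach is not made up. A row lasts 1/10 s, in which the tool goes at most 50 mm and 8.59 degrees, less where a joint would pass 70% of its speed; a pose out of reach is approached as far as the arm can. A call is refused whole if a number of a shift passes 5 or a number of a turn 8.59, either way. A call with a gripper value outside its range is refused whole. The fingers move at their own pace and stop on an object; FORCE is the grip in N (left out, the last holds). Time passes only in rows, so rows that do not move let the fingers close. It gives the time, the measured TCP pose, the force and the opening at its end, in the units of the state.
- ctrl.get_state(): the state, without advancing time (a new reading comes with each control period).
- imaging.get_image(name): name is "scene" or "top" or "wrist"; returns a dict with "frame" (420x560x3 uint8, red, green, blue), "intrinsics" (3x3 intrinsics, pixels), "k1" (the pictures are not rectified: a ray, as slopes to the right and down, at radius r is drawn at 1 + k1 r^2 times it, then the intrinsics apply), "pose" (4x4, takes a point from camera to world coordinates). Camera axes: x right, y down, z forward; pixel columns grow to the right and rows downward; lengths in m; the calibration is good to about 2 mm. A picture is of the moment at which its call begins. There is no depth.
- close_job(): hands the job in, once; it reports no verdict.
Trained networks look in the newest picture that a camera, given by its name, has taken for a name from the list of things; names that differ only in an ending like _2 or _b are one class to them, and where a whole thing is asked for, a point or a joint stands for the part that bears it (a point fixed in the world has none). Each returns a list of dicts, best first, with "conf" (0 to 1); they miss things now and then, are a little off and sometimes report something else, mostly with a low value. They report only what shows in the picture. A call takes as long as a camera call.
- finder.trace(label, camera): "region" (420x560 bool, what is visible of it) and "point" ([row, column] as shares, 0 to 1, of the picture: columns of its width, rows of its height, amid what is visible of it).
- finder.spot_point(label, camera): "point" ([row, column] as shares, 0 to 1, of the picture: columns of its width, rows of its height: a listed point, or the origin of a listed thing).
The state is a dict: "time": time; "joint_positions": joint angles; "qd": joint speeds; "joint_torque": joint torques, N m; "position": TCP position; "tool_rot": TCP orientation; "ft_force": force on the tool from outside, world axes, zero at the start; "torque": the same for the moment, N m; "grip_width": opening from 0.0 (shut) to 1.0 (fully open).
Only numpy, scipy, OpenCV 4.12 (cv2) and the standard library are available. Lean on these libraries where they do the work, as an engineer would, in place of code of your own. Each camera call takes 0.05 s, during which the arm holds its last target. There are 200 camera calls.

## Working session

There is one attempt and no reset: what is moved stays moved. The work goes in short steps, Python scripts to look and compute and a shell command to move; the robot and the scene stay as the last step left them, time stands still between calls to the robot, and variables do not carry over. Pictures are saved under pics/ and viewed, about 12 in all and at most 16, crops included, and the job is handed in when it is done.

```bash
mkdir -p pics
cat > h.py <<'E'
import numpy as np, cv2
from bench import ctrl, imaging, finder
from scipy.spatial.transform import Rotation as R
def pic(cam,fn=None):
    im=imaging.get_image(cam)
    if fn: cv2.imwrite('pics/'+fn,cv2.cvtColor(im['frame'],cv2.COLOR_RGB2BGR))
    return im
def ray(im,u,v):
    K=np.array(im['intrinsics']);T=np.array(im['pose'])
    d=cv2.undistortPoints(np.array([[[u,v]]],float),K,np.array([im['k1'],0,0,0,0.]))[0,0]
    return T[:3,3],T[:3,:3]@np.array([d[0],d[1],1])
def onz(im,u,v,z):
    o,d=ray(im,u,v); return (o+d*(z-o[2])/d[2])
def proj(im,P):
    K=np.array(im['intrinsics']);T=np.linalg.inv(np.array(im['pose']))
    return cv2.projectPoints(np.atleast_2d(P).astype(float),cv2.Rodrigues(T[:3,:3])[0],T[:3,3],K,np.array([im['k1'],0,0,0,0.]))[0][:,0]
def delta(xyz,yaw=None):
    s=ctrl.get_state();r=R.from_rotvec(s['tool_rot'])
    d=r.inv().apply(np.array(xyz)-s['position'])*100
    return d
E
python3 - <<'E'
from h import *
s=ctrl.get_state();print(s['time'],s['position'],s['tool_rot'],R.from_rotvec(s['tool_rot']).as_matrix().round(3))
for c in ('top','scene'):
    im=pic(c,c+'0.png');print(c,im['pose'],im['k1'])
    for l in ['jar_red','jar_blue','jar_yellow','wax_tin','pad_red','pad_blue','pad_yellow','caddy','side_tray','cork_mat']:
        for f in (finder.spot_point,):
            o=f(l,c)[:2]
            print(l,[(round(x['conf'],2),np.round(np.array(x['point'])[::-1]*[560,420],1), onz(im,*(np.array(x['point'])[::-1]*[560,420]),0.005).round(4)) for x in o])
E
```

```text
0.0 [ 0.22680281 -0.60860807  0.24344564] [-3.08987808e+00 -5.57266764e-01  7.18223938e-04] [[ 0.937  0.349 -0.001]
 [ 0.349 -0.937  0.002]
 [-0.    -0.002 -1.   ]]
top [[ 8.30442320e-03 -9.79550287e-01  2.01028039e-01  3.57820776e-01]
 [-9.99964239e-01 -8.45635246e-03  1.02989384e-04  1.68207808e-02]
 [ 1.59908067e-03 -2.01021705e-01 -9.79585482e-01  1.05795809e+00]
 [ 0.00000000e+00  0.00000000e+00  0.00000000e+00  1.00000000e+00]] -0.15760190258874882
jar_red [(0.96, array([307.8, 197.8]), array([ 0.6127, -0.0414,  0.005 ]))]
jar_blue [(0.86, array([272.3, 228.3]), array([0.5505, 0.0285, 0.005 ])), (0.44, array([440.1, 273.9]), array([ 0.4619, -0.3019,  0.005 ]))]
jar_yellow [(0.96, array([233.4, 208.3]), array([0.5901, 0.1061, 0.005 ]))]
wax_tin [(0.77, array([273.3, 197.3]), array([0.6131, 0.0272, 0.005 ]))]
pad_red [(0.69, array([308.9, 196.4]), array([ 0.6157, -0.0437,  0.005 ]))]
pad_blue [(0.72, array([234.5, 203.4]), array([0.6001, 0.1041, 0.005 ])), (0.56, array([273.3, 229.1]), array([0.5489, 0.0266, 0.005 ]))]
pad_yellow [(0.83, array([271.7, 230.5]), array([0.5461, 0.02
[... 971 characters left out ...]
rray([277.9, 254.8]), array([0.6303, 0.0328, 0.005 ]))]
pad_red [(0.6, array([252.5, 243. ]), array([ 0.6202, -0.0381,  0.005 ])), (0.22, array([310.7, 253.8]), array([0.5939, 0.0983, 0.005 ]))]
pad_blue [(0.49, array([314.5, 254.4]), array([0.5918, 0.1068, 0.005 ]))]
pad_yellow []
caddy [(0.88, array([287.1, 241.5]), array([0.5792, 0.032 , 0.005 ])), (0.27, array([287.7, 232.6]), array([0.549 , 0.0194, 0.005 ]))]
side_tray [(0.82, array([414.8, 251.7]), array([0.4801, 0.3114, 0.005 ])), (0.37, array([254.5, 240.4]), array([ 0.6099, -0.0383,  0.005 ]))]
cork_mat [(0.84, array([196.3, 183.7]), array([ 0.471 , -0.2965,  0.005 ])), (0.29, array([415.5, 252.2]), array([0.4811, 0.3133, 0.005 ]))]
```

Run:
```python
import cv2
a=cv2.imread('pics/top0.png');cv2.imwrite('pics/top0c.png',cv2.resize(a[120:330,60:480],(800,400),interpolation=cv2.INTER_CUBIC))
a=cv2.imread('pics/scene0.png');cv2.imwrite('pics/scene0c.png',cv2.resize(a[100:350,150:500],(800,571),interpolation=cv2.INTER_CUBIC))
```

```text
(no output)
```

View pics/top0c.png

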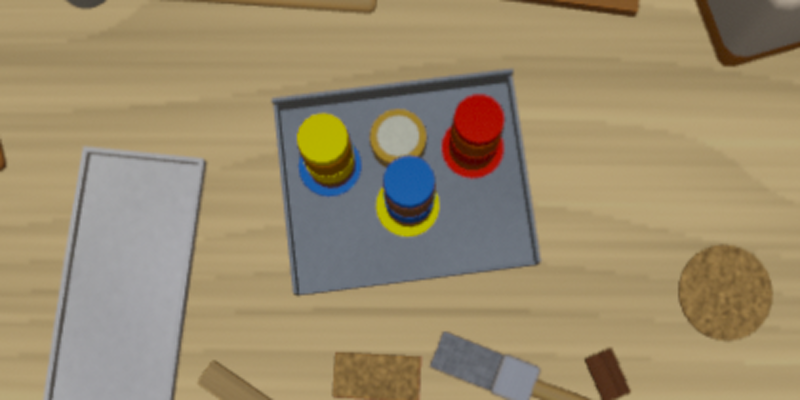

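View pics/scene0c.png

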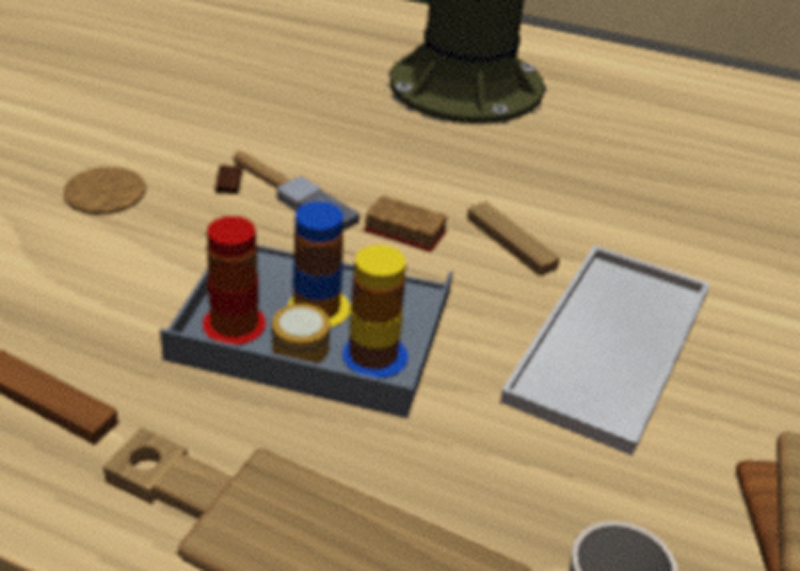

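Yellow jar stands on the blue pad (left), blue jar on the yellow pad (front), red jar on the red pad (right). The tin is behind the front jar, the tray is on the left (+y) and the mat is on the right. Next I'll take precise positions.

```bash
cat >> h.py <<'E'
COL={'red':((170,10),150),'blue':((100,125),120),'yellow':((24,34),150)}
def mask(fr,c):
    h=cv2.cvtColor(fr,cv2.COLOR_RGB2HSV).astype(int);(a,b),s=COL[c]
    m=(h[...,0]>=a)&(h[...,0]<=b) if a<b else (h[...,0]>=a)|(h[...,0]<=b)
    return (m&(h[...,1]>s)&(h[...,2]>70))
def circ(im,reg,z,r,side=None):
    """fit world circle radius r at height z to silhouette of region: best IoU"""
    from scipy.optimize import minimize
    c=cv2.findContours(reg.astype(np.uint8),cv2.RETR_EXTERNAL,cv2.CHAIN_APPROX_NONE)[0]
    c=max(c,key=cv2.contourArea)[:,0]
    P=np.array([onz(im,u,v,z)[:2] for u,v in c])
    (x,y),rr=cv2.minEnclosingCircle(P.astype(np.float32))
    return P.mean(0),(x,y),rr
E
python3 - <<'E'
from h import *
from scipy.optimize import least_squares
for c in ('top','scene'):
    im=imaging.get_image(c)
    for l,z in [('side_tray',.018),('cork_mat',.006),('wax_tin',.040),('caddy',.02)]:
        o=finder.trace(l,c)
        if not o: print(c,l,'none');continue
        reg=o[0]['region'];P=np.array([onz(im,u,v,z)[:2] for v,u in np.argwhere(reg)])
        print(c,l,o[0]['conf'],len(P),P.mean(0).round(4), [np.round(q,4) for q in circ(im,reg,z,0)[1:]])
        if l=='side_tray': print(cv2.minAreaRect(P.astype(np.float32)))
    # tin paper disc, lids
    for k in COL:
        m=mask(im['frame'],k).astype(np.uint8)
        n,lab,st,ce=cv2.connectedComponentsWithStats(m)
        for i in range(1,n):
            if st[i,4]>60:
                P=[onz(im,u,v,.125)[:2] for v,u in np.argwhere(lab==i)]
                P7=[onz(im,u,v,.007)[:2] for v,u in np.argwhere(lab==i)]
                print(c,k,st[i],np.mean(P,0).round(4),np.mean(P7,0).round(4))
im=imaging.get_image('top')
a,b,c,d=[onz(im,*p) [:2] for p,z in ()] if 0 else [onz(im,215.9,273.8,.01),onz(im,342.5,258.1,.01),onz(im,204.4,172.5,.04),onz(im,328.8,157.8,.04)]
print(a,b,c,d,(a+b+c+d)/4)
for v in (c-d,a-b): print(np.degrees(np.arctan2(-v[0],v[1])),np.linalg.norm(v))
E
```

```text
top side_tray 0.97 9431 [0.4668 0.3127] [array([0.468 , 0.3143]), np.float64(0.1495)]
((0.469158411026001, 0.3125110864639282), (0.1376495063304901, 0.2747933268547058), 84.75040435791016)
top cork_mat 0.87 1963 [ 0.4628 -0.3022] [array([ 0.463 , -0.3019]), np.float64(0.051)]
top wax_tin 0.8 649 [0.6172 0.0357] [array([0.6151, 0.0362]), np.float64(0.0305)]
top caddy 0.81 9022 [0.5625 0.0274] [array([0.5766, 0.0288]), np.float64(0.1607)]
top red [292 170  33  43 993] [ 0.5959 -0.0372] [ 0.626 -0.044]
top blue [217 198  33  25 224] [0.5536 0.0962] [0.5784 0.1062]
top blue [261 202  27  27 572] [0.5523 0.0239] [0.5769 0.0248]
top yellow [216 180  27  27 573] [0.5918 0.1044] [0.6214 0.1155]
top yellow [221 203  25  13  99] [0.5587 0.0938] [0.5841 0.1035]
top yellow [258 219  33  25 266] [0.517  0.0276] [0.5371 0.029 ]
scene side_tray 0.81 4851 [0.4927 0.3137] [array([0.4789, 0.316 ]), np.float64(0.1552)]
((0.47789621353149414, 0.31312471628189087), (0.1340087205171585, 0.2921101748943329), 84.96099853515625)
scene cork_mat 0.71 584 [ 0.4695 -0.299 ] [array([ 0.4674, -0.2993]), np.float64(0.0518)]
scene wax_tin 0.75 554 [0.6331 0.0417] [array([0.6312, 0.0451]), np.float64(0.0436)]
scene caddy 0.76 3326 [0.6186 0.0452] [array([0.5833, 0.0358]), np.float64(0.1616)]
scene red [241 195  21  13 231] [ 0.619  -0.0394] [ 0.4771 -0.1213]
scene red [239 236  27  15 150] [0.7432 0.0319] [ 0.6267 -0.0353]
scene blue [280 188  20  14 229] [0.5587 0.0251] [ 0.4043 -0.0435]
scene blue [300 250  29  16 175] [0.7271 0.1559] [0.6073 0.1142]
scene yellow [305 207  22  18 288] [0.6014 0.106 ] [0.4558 0.054 ]
scene yellow [294 229  10  14  64] [0.6808 0.1028] [0.5515 0.0502]
[0.45928231 0.13643652 0.01      ] [ 0.49188479 -0.10837072  0.01      ] [0.6533503 0.1616281 0.04     ] [ 0.68530471 -0.0810169   0.04      ] [0.57245553 0.02716925 0.025     ]
7.502226093016436 0.244740023784266
7.585794320626315 0.2469686400928135
```

```bash
python3 -m jog '[[[0,0,0,0,0,6.8,8.7],[0,0,0,0,0,6.8,8.7],[0,0,0,0,0,6.8,8.7],[1.6,-3.2,0,0,0,0,8.7],[1.6,-3.2,0,0,0,0,8.7],[1.6,-3.2,0,0,0,0,8.7],[1.6,-3.2,0,0,0,0,8.7],[1.6,-3.2,0,0,0,0,8.7],[1.6,-3.2,0,0,0,0,8.7],[1.6,-3.2,0,0,0,0,8.7],[1.6,-3.2,0,0,0,0,8.7],[1.6,-3.2,0,0,0,0,8.7]]]' 30
python3 -m jog '[[[1.6,-3.2,0,0,0,0,8.7],[1.6,-3.2,0,0,0,0,8.7],[1.6,-3.2,0,0,0,0,8.7],[1.6,-3.2,0,0,0,0,8.7],[1.6,-3.2,0,0,0,0,8.7],[1.6,-3.2,0,0,0,0,8.7],[1.6,-3.2,0,0,0,0,8.7],[1.6,-3.2,0,0,0,0,8.7],[1.6,-3.2,0,0,0,0,8.7],[1.6,-2.4,0,0,0,0,8.7],[0,0,0,0,0,0,8.7]]]'
python3 - <<'E'
from h import *
s=ctrl.get_state();print(s['position'],s['tool_rot'],R.from_rotvec(s['tool_rot']).as_matrix().round(3),s['joint_positions'])
im=pic('wrist','w1.png');print(im['pose'])
for k in COL:
    m=mask(im['frame'],k).astype(np.uint8)
    n,lab,st,ce=cv2.connectedComponentsWithStats(m)
    for i in range(1,n):
        if st[i,4]>400:
            P=[onz(im,u,v,.125)[:2] for v,u in np.argwhere(lab==i)]
            print(k,st[i],np.mean(P,0).round(4))
E
```

```text
time: 2.85
position: [0.3713, -0.3196, 0.2448]
tool_rot: [3.141, 0.001, 0.001]
ft_force: [0.1, -0.6, -0.4]
grip_width: 1.0
time: 3.95
position: [0.5318, -0.0039, 0.2448]
tool_rot: [-3.139, -0.012, -0.002]
ft_force: [0.3, 0.7, 1.0]
grip_width: 1.004
[ 0.53184088 -0.00385293  0.24482722] [-3.13886785e+00 -1.24446260e-02 -2.25041592e-03] [[ 1.     0.008  0.001]
 [ 0.008 -1.     0.003]
 [ 0.001 -0.003 -1.   ]] [ 0.53849984  0.10550692 -0.61609682  1.72618668  0.06006524  1.3279879
 -1.65219771]
[[ 0.00867384 -0.95573203 -0.2941106   0.61194103]
 [-0.99995502 -0.00941896  0.00111709 -0.00499323]
 [-0.00383785  0.29408768 -0.95577074  0.38511044]
 [ 0.          0.          0.          1.        ]]
red [ 291   76   76   64 3831] [ 0.6136 -0.0398]
blue [170  96  46  60 569] [0.6025 0.0588]
blue [ 223  156   58   58 2638] [0.5542 0.0201]
yellow [ 116  103   63   62 3001] [0.5939 0.0999]
```

View pics/w1.png

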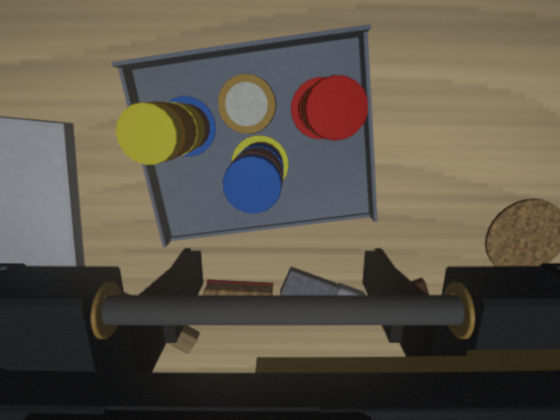

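```bash
python3 -m jog '[[[2.1,-2.6,0,0,0,0,8.7],[0,0,4,0,0,0,8.7],[0,0,4,0,0,0,8.7],[0,0,4,0,0,0,8.7],[0,0,2.5,0,0,0,8.7],[0,0,1.2,0,0,0,8.7],[0,0,0,0,0,0,8.7],[0,0,0,0,0,0,3],[0,0,0,0,0,0,3],[0,0,0,0,0,0,3],[0,0,0,0,0,0,3],[0,0,0,0,0,0,3]]]' 30
python3 -m jog '[[[0,0,0,0,0,0,3],[0,0,0,0,0,0,3]]]'
python3 - <<'E'
from h import *
pic('scene','s1.png')
a=cv2.imread('pics/s1.png');cv2.imwrite('pics/s1c.png',cv2.resize(a[80:330,180:460],(672,600)))
E
```

```text
time: 5.2
position: [0.5519, 0.0176, 0.0882]
tool_rot: [-3.141, -0.001, -0.002]
ft_force: [-0.7, 2.2, 1.6]
grip_width: 0.628
time: 5.4
position: [0.552, 0.018, 0.0881]
tool_rot: [-3.141, -0.002, -0.002]
ft_force: [0.2, 0.7, 2.6]
grip_width: 0.567
```

View pics/s1c.png

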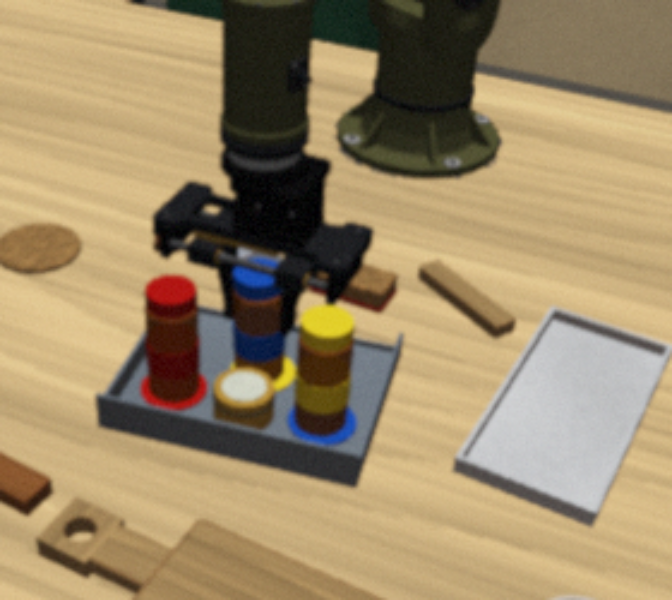

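Picture 4: the fingers straddle the blue jar (about 257,290 in the crop), which is upright, and the neighbours are untouched. Lifting and moving it to the near tray slot.

```bash
python3 -m jog '[[[0,0,0,0,0,0,3],[0,0,0,0,0,0,3],[0,0,-2,0,0,0,3],[0,0,-4,0,0,0,3],[0,0,-4,0,0,0,3],[0,0,-4,0,0,0,3],[0,0,-1,0,0,0,3],[-0.8,-1.6,0,0,0,0,3],[-1.6,-3,0,0,0,0,3],[-1.8,-3.3,0,0,0,0,3],[-1.8,-3.3,0,0,0,0,3],[-1.8,-3.3,0,0,0,0,3]]]'
python3 -m jog '[[[-1.8,-3.3,0,0,0,0,3],[-1.8,-3.3,0,0,0,0,3],[-1.8,-3.3,0,0,0,0,3],[-1.8,-3.3,0,0,0,0,3],[-1.3,-2.4,0,0,0,0,3],[0,0,3,0,0,0,3],[0,0,4,0,0,0,3],[0,0,4,0,0,0,3],[0,0,2,0,0,0,3],[0,0,1,0,0,0,3],[0,0,0,0,0,0,3],[0,0,0,0,0,0,3]]]'
python3 - <<'E'
from h import *
im=pic('top','t2.png');pic('scene','s2.png')
a=cv2.imread('pics/t2.png')[150:360,20:440];cv2.imwrite('pics/t2c.png',cv2.resize(a,(800,400)))
E
```

```text
time: 6.65
position: [0.4704, 0.1628, 0.2344]
tool_rot: [3.14, 0.001, -0.008]
ft_force: [0.3, 0.7, -3.5]
grip_width: 0.569
time: 7.85
position: [0.3882, 0.3183, 0.0977]
tool_rot: [-3.141, -0.002, -0.0]
ft_force: [0.6, 0.9, -3.1]
grip_width: 0.568
```

View pics/s2.png

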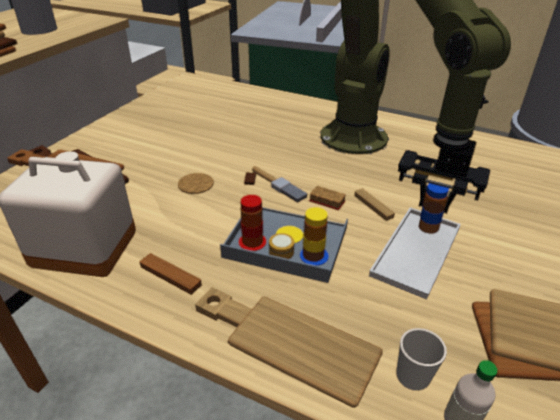

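```bash
python3 -m jog '[[[0,0,0.8,0,0,0,3],[0,0,0.3,0,0,0,3],[0,0,0,0,0,0,3],[0,0,0,0,0,0,8.7],[0,0,0,0,0,0,8.7],[0,0,0,0,0,0,8.7],[0,0,0,0,0,0,8.7],[0,0,0,0,0,0,8.7],[0,0,0,0,0,0,8.7],[0,0,-3,0,0,0,8.7],[0,0,-4,0,0,0,8.7],[0,0,-4,0,0,0,8.7]]]'
python3 -m jog '[[[0,0,-4,0,0,0,8.7],[2.5,2.6,0,0,0,0,8.7],[3,3.2,0,0,0,0,8.7],[3,3.2,0,0,0,0,8.7],[3,3.2,0,0,0,0,8.7],[3,3.2,0,0,0,0,8.7],[3,3.2,0,0,0,0,8.7],[2,2,0,0,0,0,8.7],[1,1,0,0,0,0,8.7],[0,0,0,0,0,0,8.7],[0,0,0,0,0,0,8.7]]]'
python3 - <<'E'
from h import *
s=ctrl.get_state();print(s['position'],s['tool_rot'])
im=pic('wrist','w2.png')
for k in COL:
    m=mask(im['frame'],k).astype(np.uint8)
    n,lab,st,ce=cv2.connectedComponentsWithStats(m)
    for i in range(1,n):
        if st[i,4]>400:
            for z in (.125,.007): print(k,st[i],np.mean([onz(im,u,v,z)[:2] for v,u in np.argwhere(lab==i)],0).round(4))
E
```

```text
time: 9.15
position: [0.3878, 0.3179, 0.1975]
tool_rot: [3.141, 0.002, -0.002]
ft_force: [0.7, -0.5, -0.2]
grip_width: 1.0
time: 10.25
position: [0.5924, 0.1042, 0.2365]
tool_rot: [-3.14, -0.005, 0.002]
ft_force: [0.0, 0.3, 0.0]
grip_width: 1.001
[0.59241273 0.10415624 0.23649316] [-3.14046969e+00 -4.51071703e-03  1.54252882e-03]
red [386 136  59  57 747] [0.6375 0.0102]
red [386 136  59  57 747] [ 0.6209 -0.0332]
red [ 441  159   60   59 2680] [ 0.6142 -0.0435]
red [ 441  159   60   59 2680] [ 0.5867 -0.1122]
blue [254 154  57  40 592] [0.6304 0.1066]
blue [254 154  57  40 592] [0.6104 0.1083]
yellow [ 256  183   58   57 2579] [0.5948 0.1012]
yellow [ 256  183   58   57 2579] [0.5582 0.1004]
yellow [ 325  191   54   51 2154] [0.5909 0.0481]
yellow [ 325  191   54   51 2154] [0.5525 0.0225]
```

View pics/w2.png

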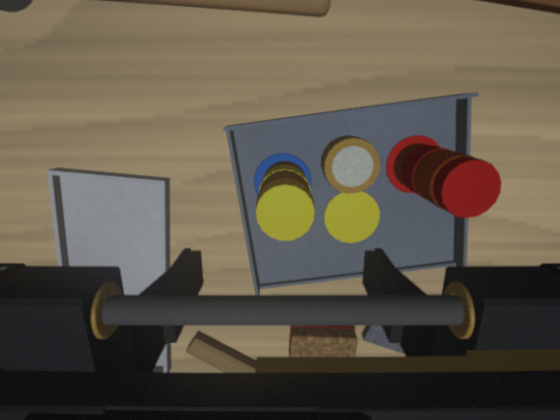

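Picture 6: the yellow jar is just ahead of the TCP (285,212) and the empty yellow pad is fully visible at (352,217). The red jar and the tin are undisturbed.

```bash
python3 -m jog '[[[0.2,0.2,3,0,0,0,8.7],[0,0,4,0,0,0,8.7],[0,0,4,0,0,0,8.7],[0,0,2.6,0,0,0,8.7],[0,0,1.2,0,0,0,8.7],[0,0,0,0,0,0,3],[0,0,0,0,0,0,3],[0,0,0,0,0,0,3],[0,0,0,0,0,0,3],[0,0,0,0,0,0,3],[0,0,0,0,0,0,3],[0,0,0,0,0,0,3]]]' 30
python3 -m jog '[[[0,0,0,0,0,0,3],[0,0,0,0,0,0,3],[0,0,0,0,0,0,3],[0,0,-2,0,0,0,3],[0,0,-4,0,0,0,3],[0,0,-4,0,0,0,3],[0,0,-4,0,0,0,3],[0,0,-1,0,0,0,3],[-0.4,-1.8,0,0,0,0,3],[-0.7,-3.2,0,0,0,0,3],[-0.7,-3.2,0,0,0,0,3],[-0.7,-3.2,0,0,0,0,3]]]'
python3 -m jog '[[[-0.7,-3.2,0,0,0,0,3],[-0.7,-3.2,0,0,0,0,3],[-0.6,-2.5,0,0,0,0,3],[0,0,0,0,0,0,3],[0,0,3,0,0,0,3],[0,0,4,0,0,0,3],[0,0,4,0,0,0,3],[0,0,2,0,0,0,3],[0,0,1,0,0,0,3],[0,0,0,0,0,0,3]]]'
```

```text
time: 11.5
position: [0.596, 0.1006, 0.0893]
tool_rot: [-3.141, -0.001, -0.002]
ft_force: [0.4, 0.1, 2.4]
grip_width: 0.568
time: 12.7
position: [0.5692, 0.2141, 0.236]
tool_rot: [3.14, -0.0, -0.005]
ft_force: [0.4, 0.2, -2.7]
grip_width: 0.572
time: 13.7
position: [0.5492, 0.3015, 0.096]
tool_rot: [3.139, 0.0, -0.006]
ft_force: [-0.6, -0.4, -2.0]
grip_width: 0.57
```

```bash
python3 -m jog '[[[0,0,0.6,0,0,0,3],[0,0,0.2,0,0,0,3],[0,0,0,0,0,0,3],[0,0,0,0,0,0,8.7],[0,0,0,0,0,0,8.7],[0,0,0,0,0,0,8.7],[0,0,0,0,0,0,8.7],[0,0,0,0,0,0,8.7],[0,0,0,0,0,0,8.7],[0,0,-3,0,0,0,8.7],[0,0,-4,0,0,0,8.7],[0,0,-4,0,0,0,8.7]]]'
python3 -m jog '[[[0,0,-4,0,0,0,8.7],[0.5,2.6,0,0,0,0,8.7],[0.7,3.6,0,0,0,0,8.7],[0.7,3.6,0,0,0,0,8.7],[0.7,3.6,0,0,0,0,8.7],[0.7,3.6,0,0,0,0,8.7],[0.7,3.6,0,0,0,0,8.7],[0.7,3.6,0,0,0,0,8.7],[0.7,3.6,0,0,0,0,8.7],[0.6,3.6,0,0,0,0,8.7],[0.4,2.5,0,0,0,0,8.7],[0.1,0.5,0,0,0,0,8.7]]]'
python3 -m jog '[[[0,0,0,0,0,0,8.7],[0,0,0,0,0,0,8.7]]]'
python3 - <<'E'
from h import *
s=ctrl.get_state();print(s['position'],s['tool_rot'])
im=pic('wrist','w3.png')
for k in COL:
    m=mask(im['frame'],k).astype(np.uint8)
    n,lab,st,ce=cv2.connectedComponentsWithStats(m)
    for i in range(1,n):
        if st[i,4]>400:
            for z in (.125,.007): print(k,st[i],z,np.mean([onz(im,u,v,z)[:2] for v,u in np.argwhere(lab==i)],0).round(4))
E
```

```text
time: 14.9
position: [0.5498, 0.303, 0.2013]
tool_rot: [3.141, 0.002, -0.002]
ft_force: [0.4, 0.5, 0.6]
grip_width: 0.996
time: 16.1
position: [0.6157, -0.0459, 0.24]
tool_rot: [3.14, -0.009, -0.001]
ft_force: [-0.6, 0.3, -0.1]
grip_width: 1.0
time: 16.3
position: [0.6154, -0.0385, 0.2406]
tool_rot: [-3.14, -0.005, 0.0]
ft_force: [-0.8, 0.5, 0.1]
grip_width: 1.0
[ 0.6154118  -0.03845146  0.24063135] [-3.14036882e+00 -5.16820967e-03  1.89505447e-05]
red [260 156  56  39 829] 0.125 [ 0.6485 -0.0434]
red [260 156  56  39 829] 0.007 [ 0.6268 -0.0451]
red [ 261  187   57   55 2462] 0.125 [ 0.6148 -0.0446]
red [ 261  187   57   55 2462] 0.007 [ 0.5774 -0.0469]
blue [ 134  173   55   54 2307] 0.125 [0.6259 0.0581]
blue [ 134  173   55   54 2307] 0.007 [0.5937 0.1032]
yellow [ 206  208   52   50 1995] 0.125 [0.5976 0.0024]
yellow [ 206  208   52   50 1995] 0.007 [0.5523 0.0219]
```

```bash
python3 -m jog '[[[0,0.5,3,0,0,0,8.7],[0,0,4,0,0,0,8.7],[0,0,4,0,0,0,8.7],[0,0,2.8,0,0,0,8.7],[0,0,1.4,0,0,0,8.7],[0,0,0,0,0,0,3],[0,0,0,0,0,0,3],[0,0,0,0,0,0,3],[0,0,0,0,0,0,3],[0,0,0,0,0,0,3],[0,0,0,0,0,0,3],[0,0,0,0,0,0,3]]]' 30
python3 -m jog '[[[0,0,0,0,0,0,3],[0,0,0,0,0,0,3],[0,0,0,0,0,0,3],[0,0,-2,0,0,0,3],[0,0,-4,0,0,0,3],[0,0,-4,0,0,0,3],[0,0,-4,0,0,0,3],[0,0,-1,0,0,0,3],[-0.7,-1.7,0,0,0,0,3],[-1.3,-3.2,0,0,0,0,3],[-1.4,-3.4,0,0,0,0,3],[-1.4,-3.4,0,0,0,0,3]]]'
python3 -m jog '[[[-1.4,-3.4,0,0,0,0,3],[-1.4,-3.4,0,0,0,0,3],[-1.4,-3.4,0,0,0,0,3],[-1.4,-3.4,0,0,0,0,3],[-1.4,-3.4,0,0,0,0,3],[-1.4,-3.4,0,0,0,0,3],[-1.0,-2.5,0,0,0,0,3],[-0.4,-1,0,0,0,0,3],[0,0,0,0,0,0,3],[0,0,0,0,0,0,3]]]'
python3 - <<'E'
from h import *
pic('scene','s3.png')
a=cv2.imread('pics/s3.png')[90:320,200:500];cv2.imwrite('pics/s3c.png',cv2.resize(a,(750,575)))
E
```

```text
time: 17.55
position: [0.6162, -0.0455, 0.0894]
tool_rot: [-3.141, -0.002, -0.002]
ft_force: [0.6, 0.2, 3.7]
grip_width: 0.562
time: 18.75
position: [0.5647, 0.0728, 0.2352]
tool_rot: [-3.142, -0.001, 0.008]
ft_force: [0.1, -0.1, -1.4]
grip_width: 0.567
time: 19.75
position: [0.4696, 0.3083, 0.2372]
tool_rot: [3.139, -0.001, -0.002]
ft_force: [-0.1, -0.7, -2.8]
grip_width: 0.563
```

View pics/s3c.png

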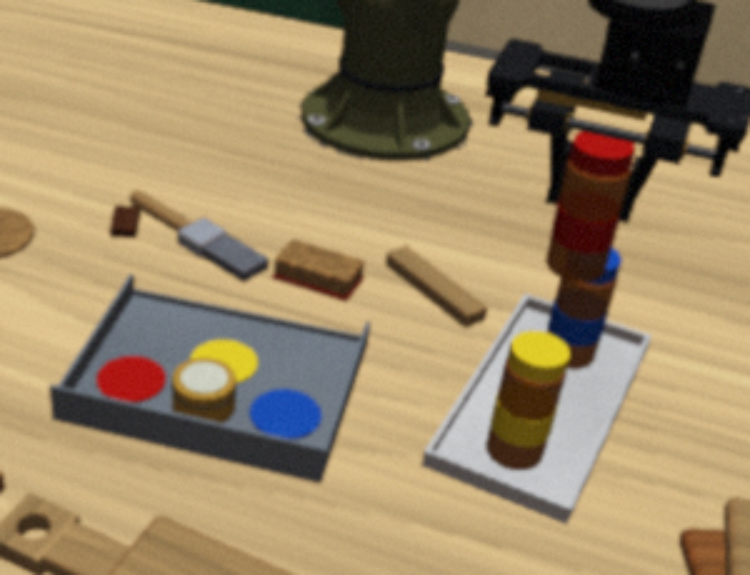

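Picture 7: red is held over the gap between blue (far end near the base) and yellow in the tray, all upright. All three pads are free and the tin stands untouched at (205,388) in the crop.

```bash
python3 -m jog '[[[0,0,3,0,0,0,3],[0,0,4,0,0,0,3],[0,0,4,0,0,0,3],[0,0,2.5,0,0,0,3],[0,0,1.2,0,0,0,3],[0,0,0.2,0,0,0,3],[0,0,0,0,0,0,3],[0,0,0,0,0,0,8.7],[0,0,0,0,0,0,8.7],[0,0,0,0,0,0,8.7],[0,0,0,0,0,0,8.7],[0,0,0,0,0,0,8.7]]]'
python3 -m jog '[[[0,0,0,0,0,0,8.7],[0,0,-3,0,0,0,8.7],[0,0,-4,0,0,0,8.7],[0,0,-4,0,0,0,8.7],[0,0,-4,0,0,0,8.7],[1.1,2.3,0,0,0,0,8.7],[1.8,3.5,0,0,0,0,8.7],[1.8,3.5,0,0,0,0,8.7],[1.8,3.5,0,0,0,0,8.7],[1.8,3.5,0,0,0,0,8.7],[1.8,3.5,0,0,0,0,8.7],[1.8,3.5,0,0,0,0,8.7]]]'
python3 -m jog '[[[1.4,2.6,0,0,0,0,8.7],[0.5,1,0,0,0,0,8.7],[0,0,0,0,0,0,8.7],[0,0,0,0,0,0,8.7]]]'
python3 - <<'E'
from h import *
s=ctrl.get_state();print(s['position'],s['tool_rot'])
im=pic('wrist','w4.png')
for k in COL:
    m=mask(im['frame'],k).astype(np.uint8)
    n,lab,st,ce=cv2.connectedComponentsWithStats(m)
    for i in range(1,n):
        if st[i,4]>400:
            for z in (.007,): print(k,st[i],z,np.mean([onz(im,u,v,z)[:2] for v,u in np.argwhere(lab==i)],0).round(4))
o=finder.trace('wax_tin','wrist')[0];print(o['conf'],circ(im,o['region'],.04,0))
h=cv2.cvtColor(im['frame'],cv2.COLOR_RGB2HSV);m=((h[...,1]<70)&(h[...,2]>150)).astype(np.uint8)
n,lab,st,ce=cv2.connectedComponentsWithStats(m)
for i in range(1,n):
    if st[i,4]>300: print(st[i],np.mean([onz(im,u,v,.04)[:2] for v,u in np.argwhere(lab==i)],0).round(4))
im=imaging.get_image('top')
for k in COL:
    m=mask(im['frame'],k).astype(np.uint8)
    n,lab,st,ce=cv2.connectedComponentsWithStats(m)
    for i in range(1,n):
        if st[i,4]>200: print('top',k,st[i],[np.mean([onz(im,u,v,z)[:2] for v,u in np.argwhere(lab==i)],0).round(4) for z in (.123,.007)])
E
```

```text
time: 21.0
position: [0.4695, 0.3102, 0.0899]
tool_rot: [-3.141, -0.001, -0.001]
ft_force: [1.1, 0.8, 0.6]
grip_width: 0.93
time: 22.2
position: [0.589, 0.0756, 0.2395]
tool_rot: [3.141, 0.001, 0.0]
ft_force: [0.9, 0.2, 0.6]
grip_width: 0.999
time: 22.6
position: [0.6068, 0.0435, 0.2395]
tool_rot: [-3.14, -0.005, 0.001]
ft_force: [0.7, 0.8, -0.1]
grip_width: 0.998
[0.60679014 0.04353233 0.23954715] [-3.14022156e+00 -4.85551380e-03  9.06216670e-04]
red [ 332  149   56   55 2412] 0.007 [ 0.6145 -0.0447]
blue [ 202  166   57   55 2390] 0.007 [0.5938 0.1034]
yellow [ 274  203   53   49 2025] 0.007 [0.5522 0.0221]
0.6 (array([0.61869806, 0.03262344]), (0.6184987425804138, 0.032980792224407196), 0.03067081980407238)
top red [ 96 249  28  27 587] [array([0.467 , 0.3114]), array([0.4806, 0.348 ])]
top blue [217 191  28  32 689] [array([0.5661, 0.1015]), array([0.5919, 0.112 ])]
top blue [ 89 293  28  27 590] [array([0.3897, 0.3202]), array([0.3936, 0.3578])]
top yellow [103 204  27  27 562] [array([0.5468, 0.305 ]), array([0.5702, 0.3408])]
```

View pics/w4.png

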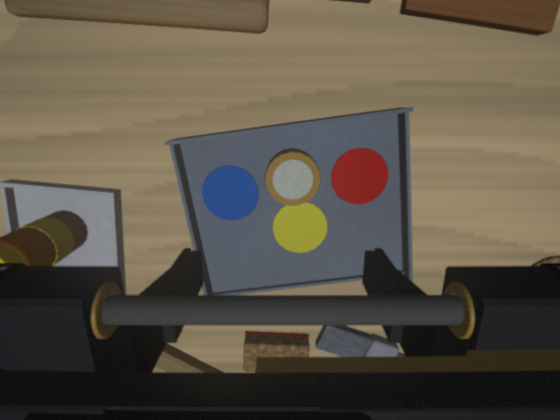

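Picture 8: the caddy holds only the tin at (292,180). The pads show blue left, red right and yellow in front. Next the tin.

```bash
python3 -m jog '[[[1.1,1.1,3,0,0,0,8.7],[0,0,4,0,0,0,8.7],[0,0,4,0,0,0,8.7],[0,0,4,0,0,0,8.7],[0,0,3,0,0,0,8.7],[0,0,1.5,0,0,0,8.7],[0,0,0.9,0,0,0,8.7],[0,0,0,0,0,0,8.7],[0,0,0,0,0,0,4],[0,0,0,0,0,0,4],[0,0,0,0,0,0,4],[0,0,0,0,0,0,4]]]' 20
python3 -m jog '[[[0,0,0,0,0,0,4],[0,0,0,0,0,0,4],[0,0,0,0,0,0,4],[0,0,0,0,0,0,4]]]'
python3 - <<'E'
from h import *
pic('scene','s4.png')
a=cv2.imread('pics/s4.png')[90:320,200:500];cv2.imwrite('pics/s4c.png',cv2.resize(a,(750,575)))
E
```

```text
time: 23.95
position: [0.6191, 0.0303, 0.0364]
tool_rot: [-3.142, -0.001, -0.002]
ft_force: [-1.5, 0.2, 1.4]
grip_width: 0.725
time: 24.35
position: [0.619, 0.0307, 0.0362]
tool_rot: [-3.141, -0.002, -0.002]
ft_force: [0.5, 0.7, 5.8]
grip_width: 0.661
```

View pics/s4c.png

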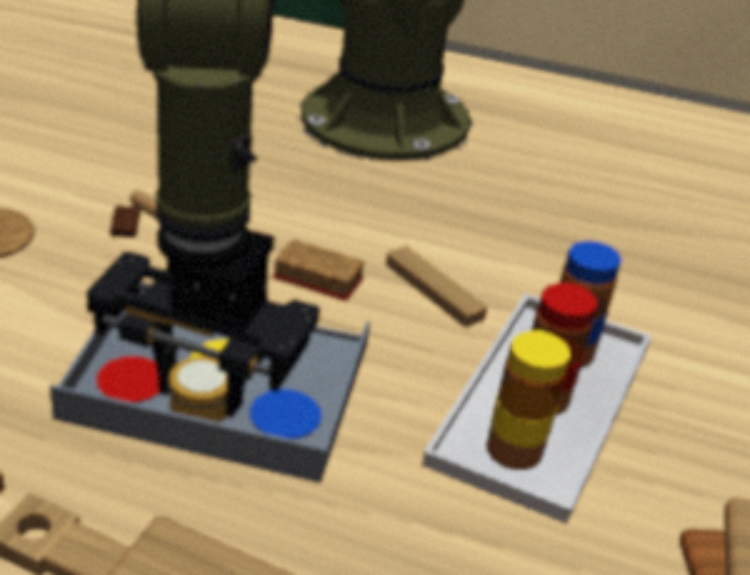

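Picture 9: the tin is gripped at (200,385), and all three jars stand upright in the tray. Lifting the tin and going by way of a look at the mat.

```bash
python3 -m jog '[[[0,0,-2,0,0,0,4],[0,0,-4,0,0,0,4],[0,0,-4,0,0,0,4],[0,0,-4,0,0,0,4],[0,0,-4,0,0,0,4],[0,0,-2,0,0,0,4],[-1.2,2,0,0,0,0,4],[-1.9,3.1,0,0,0,0,4],[-1.9,3.1,0,0,0,0,4],[-1.9,3.1,0,0,0,0,4],[-1.9,3.1,0,0,0,0,4],[-1.9,3.1,0,0,0,0,4]]]'
python3 -m jog '[[[-1.9,3.1,0,0,0,0,4],[-1.9,3.1,0,0,0,0,4],[-1.9,3.1,0,0,0,0,4],[-1.5,2.5,0,0,0,0,4],[-0.8,1.4,0,0,0,0,4],[0,0,0,0,0,0,4],[0,0,0,0,0,0,4]]]'
python3 - <<'E'
from h import *
s=ctrl.get_state();print(s['position'],s['tool_rot'],s['grip_width'])
im=pic('wrist','w5.png')
for o in finder.trace('cork_mat','wrist')[:2]: print(o['conf'],o['region'].sum(),circ(im,o['region'],.006,0))
E
```

```text
time: 25.6
position: [0.51, -0.1464, 0.2347]
tool_rot: [3.141, 0.0, -0.003]
ft_force: [-0.3, -1.1, -0.8]
grip_width: 0.663
time: 26.3
position: [0.4317, -0.2763, 0.235]
tool_rot: [-3.141, -0.001, 0.001]
ft_force: [-0.5, 0.4, -0.3]
grip_width: 0.664
[ 0.43170501 -0.27629375  0.23504648] [-3.14060655e+00 -7.73912151e-04  8.27509043e-04] 0.6638304380815633
```

View pics/w5.png

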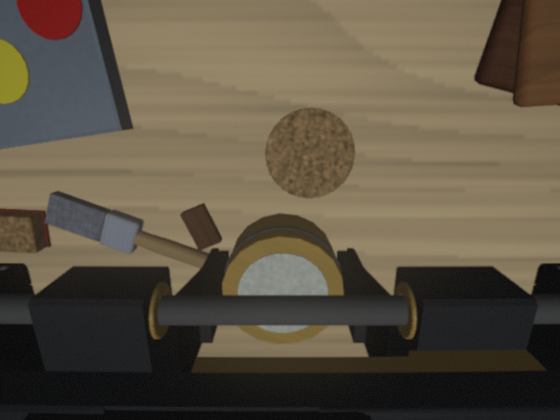

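Run:
```python
from h import *
im=pic('wrist')
P=np.array([onz(im,310+45*np.cos(t),153+45*np.sin(t),.006)[:2] for t in np.linspace(0,6.28,60,endpoint=False)])
print(P.mean(0),np.ptp(P,axis=0))
# disc of paper relative to TCP: tin top centre at z = .235-.0362+.04
h=cv2.cvtColor(im['frame'],cv2.COLOR_RGB2HSV)
print(onz(im,283,285,.2388), h[153,310],h[60,300])
for o in finder.trace('cork_mat','wrist')[:1]: print(o['conf'],circ(im,o['region'],.006,0))
```

```text
[ 0.46521757 -0.30655932] [0.09908501 0.09962428]
[ 0.43481493 -0.27687982  0.2388    ] [ 18 109 103] [ 19  80 144]
0.83 (array([ 0.46494717, -0.30742197]), (0.4637576639652252, -0.3075566291809082), 0.05002991482615471)
```

```bash
python3 -m jog '[[[1.6,1.5,0,0,0,0,4],[1.7,1.5,0,0,0,0,4],[0,0,3,0,0,0,4],[0,0,4,0,0,0,4],[0,0,4,0,0,0,4],[0,0,4,0,0,0,4],[0,0,2.5,0,0,0,4],[0,0,1,0,0,0,4],[0,0,0,0,0,0,4],[0,0,0,0,0,0,4]]]'
```

```text
time: 27.5
position: [0.4661, -0.3071, 0.052]
tool_rot: [3.14, 0.002, 0.003]
ft_force: [0.5, 1.1, 0.3]
grip_width: 0.661
```

```bash
python3 -m jog '[[[-0.1,-0.1,0.8,0,0,0,4],[0,0,0.5,0,0,0,4],[0,0,0,0,0,0,4],[0,0,0,0,0,0,4],[0,0,0,0,0,0,8.7],[0,0,0,0,0,0,8.7],[0,0,0,0,0,0,8.7],[0,0,0,0,0,0,8.7],[0,0,0,0,0,0,8.7],[0,0,0,0,0,0,8.7],[0,0,-2,0,0,0,8.7],[0,0,-4,0,0,0,8.7]]]'
python3 -m jog '[[[0,0,-4,0,0,0,8.7],[0,0,-4,0,0,0,8.7],[-1.5,-1.5,-4,0,0,0,8.7],[-2,-1.5,-2,0,0,0,8.7],[0,0,0,0,0,0,8.7],[0,0,0,0,0,0,8.7]]]'
python3 - <<'E'
from h import *
s=ctrl.get_state();print(s['position'])
im=pic('wrist','w6.png')
for l,z in (('cork_mat',.006),('wax_tin',.042)):
    for o in finder.trace(l,'wrist')[:1]: print(l,o['conf'],circ(im,o['region'],z,0))
a=cv2.imread('pics/w6.png')[40:280,180:460];cv2.imwrite('pics/w6c.png',cv2.resize(a,None,fx=2,fy=2))
im=imaging.get_image('top')
for l,z in (('cork_mat',.006),('wax_tin',.042)):
    for o in finder.trace(l,'top')[:1]: print(l,o['conf'],circ(im,o['region'],z,0))
E
```

```text
time: 28.7
position: [0.4614, -0.3045, 0.0951]
tool_rot: [-3.137, -0.001, 0.009]
ft_force: [-0.1, -0.5, 0.2]
grip_width: 1.0
time: 29.3
position: [0.4288, -0.2762, 0.238]
tool_rot: [3.14, 0.001, 0.001]
ft_force: [0.4, -0.0, 0.0]
grip_width: 1.0
[ 0.42875099 -0.27618881  0.23795311]
cork_mat 0.72 (array([ 0.46415695, -0.30716082]), (0.463438481092453, -0.30733969807624817), 0.05022137984633446)
wax_tin 0.74 (array([ 0.46360463, -0.30661456]), (0.4634549021720886, -0.30695053935050964), 0.029891660436987877)
wax_tin 0.71 (array([0.47083939, 0.32268799]), (0.4719587564468384, 0.3228839039802551), 0.04383131116628647)
```

View pics/w6c.png

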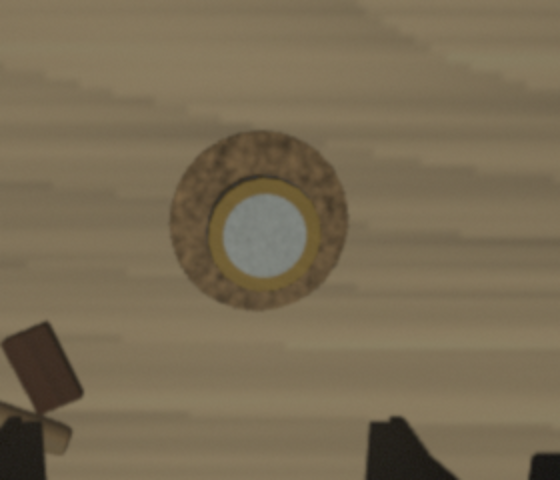

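Picture 11: the tin stands on the mat, and the wrist camera puts the two centres within 1 mm. Now red jar back.

```bash
python3 -m jog '[[[0.6,-2.2,0,0,0,0,8.7],[1.1,-3.9,0,0,0,0,8.7],[1.1,-3.9,0,0,0,0,8.7],[1.1,-3.9,0,0,0,0,8.7],[1.1,-3.9,0,0,0,0,8.7],[1,-3.9,0,0,0,0,8.7],[1,-3.9,0,0,0,0,8.7],[0,-3.9,0,0,0,0,8.7],[0,-3.9,0,0,0,0,8.7],[-0.4,-3.9,0,0,0,0,8.7],[-0.5,-3.9,0,0,0,0,8.7],[-0.5,-3.9,0,0,0,0,8.7]]]' 30
python3 -m jog '[[[-0.5,-3.9,0,0,0,0,8.7],[-0.5,-3.9,0,0,0,0,8.7],[-0.5,-3,0,0,0,0,8.7],[0,-2,0,0,0,0,8.7],[0,-0.7,0,0,0,0,8.7],[0,0,0,0,0,0,8.7],[0,0,0,0,0,0,8.7]]]'
```

```text
time: 30.8
position: [0.4841, 0.1766, 0.2372]
tool_rot: [-3.141, -0.001, 0.001]
ft_force: [0.2, -0.9, 0.3]
grip_width: 0.995
time: 31.5
position: [0.4698, 0.3087, 0.237]
tool_rot: [3.141, -0.001, -0.001]
ft_force: [-0.7, -0.4, 1.0]
grip_width: 0.997
```

```bash
python3 -m jog '[[[0,0,3,0,0,0,8.7],[0,0,4,0,0,0,8.7],[0,0,4,0,0,0,8.7],[0,0,2.6,0,0,0,8.7],[0,0,1.2,0,0,0,8.7],[0,0,0,0,0,0,3],[0,0,0,0,0,0,3],[0,0,0,0,0,0,3],[0,0,0,0,0,0,3],[0,0,0,0,0,0,3],[0,0,0,0,0,0,3],[0,0,0,0,0,0,3]]]' 30
python3 -m jog '[[[0,0,0,0,0,0,3],[0,0,0,0,0,0,3],[0,0,0,0,0,0,3],[0,0,-2,0,0,0,3],[0,0,-4,0,0,0,3],[0,0,-4,0,0,0,3],[0,0,-4,0,0,0,3],[0,0,-1,0,0,0,3],[0.7,1.7,0,0,0,0,3],[1.3,3.2,0,0,0,0,3],[1.4,3.4,0,0,0,0,3],[1.4,3.4,0,0,0,0,3]]]'
python3 -m jog '[[[1.4,3.4,0,0,0,0,3],[1.4,3.4,0,0,0,0,3],[1.4,3.4,0,0,0,0,3],[1.4,3.4,0,0,0,0,3],[1.4,3.4,0,0,0,0,3],[1.4,3.4,0,0,0,0,3],[1.0,2.5,0,0,0,0,3],[0.4,0.9,0,0,0,0,3],[0,0,0,0,0,0,3],[0,0,0,0,0,0,3]]]'
```

```text
time: 32.7
position: [0.4697, 0.3105, 0.0902]
tool_rot: [-3.141, -0.001, -0.002]
ft_force: [0.2, -0.1, 3.9]
grip_width: 0.562
time: 33.9
position: [0.5167, 0.1912, 0.2375]
tool_rot: [3.14, 0.002, -0.005]
ft_force: [0.9, 0.5, -1.8]
grip_width: 0.566
time: 34.9
position: [0.6147, -0.0426, 0.2387]
tool_rot: [-3.14, -0.005, 0.003]
ft_force: [-0.6, 1.8, -2.3]
grip_width: 0.562
```

```bash
python3 -m jog '[[[0.1,0.3,3,0,0,0,3],[0,0,4,0,0,0,3],[0,0,4,0,0,0,3],[0,0,2,0,0,0,3],[0,0,0.6,0,0,0,3],[0,0,0,0,0,0,3],[0,0,0,0,0,0,3]]]'
```

```text
time: 35.6
position: [0.6176, -0.0466, 0.1053]
tool_rot: [3.142, 0.003, 0.004]
ft_force: [-0.5, 1.2, -2.2]
grip_width: 0.566
```

```bash
python3 -m jog '[[[-0.1,-0.1,0.7,0,0,0,3],[0,0,0.5,0,0,0,3],[0,0,0,0,0,0,3],[0,0,0,0,0,0,3]]]'
python3 - <<'E'
from h import *
for i in range(4):
    s=ctrl.get_state();print(s['position'].round(4) if hasattr(s['position'],'round') else s['position'],np.round(s['ft_force'],1))
    if i<3: imaging.get_image('wrist')
E
```

```text
time: 36.0
position: [0.6161, -0.0463, 0.092]
tool_rot: [-3.141, -0.002, -0.002]
ft_force: [0.6, 1.0, -0.7]
grip_width: 0.567
[ 0.6161 -0.0463  0.092 ] [ 0.6  1.  -0.7]
[ 0.6161 -0.0463  0.092 ] [ 0.9  1.1 -0.4]
[ 0.6161 -0.0463  0.092 ] [0.5 1.6 1. ]
[ 0.6161 -0.0463  0.092 ] [ 0.1  2.2 -0. ]
```

```bash
python3 -m jog '[[[0,0,0,0,0,0,8.7],[0,0,0,0,0,0,8.7],[0,0,0,0,0,0,8.7],[0,0,0,0,0,0,8.7],[0,0,0,0,0,0,8.7],[0,0,0,0,0,0,8.7],[0,0,-3,0,0,0,8.7],[0,0,-4,0,0,0,8.7],[0,0,-4,0,0,0,8.7],[0,0,-4,0,0,0,8.7],[0,0,0,0,0,0,8.7],[0,0,0,0,0,0,8.7]]]'
python3 - <<'E'
from h import *
s=ctrl.get_state();print(s['position'])
im=pic('wrist','w7.png')
m=mask(im['frame'],'red').astype(np.uint8)
n,lab,st,ce=cv2.connectedComponentsWithStats(m)
for i in range(1,n):
    if st[i,4]>400: print(st[i],np.mean([onz(im,u,v,.125)[:2] for v,u in np.argwhere(lab==i)],0).round(4))
E
python3 -m jog '[[[-0.4,-2.2,0,0,0,0,8.7],[-0.7,-3.7,0,0,0,0,8.7],[-0.7,-3.7,0,0,0,0,8.7],[-0.7,-3.7,0,0,0,0,8.7],[-0.7,-3.7,0,0,0,0,8.7],[-0.7,-3.7,0,0,0,0,8.7],[-0.7,-3.7,0,0,0,0,8.7],[-0.7,-3.7,0,0,0,0,8.7],[-0.7,-3.7,0,0,0,0,8.7],[-0.5,-2.3,0,0,0,0,8.7],[-0.1,-0.6,0,0,0,0,8.7],[0,0,0,0,0,0,8.7]]]'
python3 -m jog '[[[0,0,0,0,0,0,8.7]]]'
```

```text
time: 37.35
position: [0.616, -0.0467, 0.2425]
tool_rot: [3.141, 0.001, 0.003]
ft_force: [-0.5, -0.1, 0.5]
grip_width: 0.998
[ 0.61603656 -0.04674432  0.24251968]
[ 253  157   57   84 3124] [ 0.6233 -0.0463]
time: 38.6
position: [0.5485, 0.3003, 0.2401]
tool_rot: [3.14, 0.004, -0.003]
ft_force: [-0.3, -0.3, -0.3]
grip_width: 0.995
time: 38.7
position: [0.55, 0.298, 0.2405]
tool_rot: [3.14, -0.002, -0.001]
ft_force: [0.1, -0.6, -1.3]
grip_width: 1.0
```

```bash
python3 -m jog '[[[0,-0.4,3,0,0,0,8.7],[0,0,4,0,0,0,8.7],[0,0,4,0,0,0,8.7],[0,0,2.7,0,0,0,8.7],[0,0,1.3,0,0,0,8.7],[0,0,0,0,0,0,3],[0,0,0,0,0,0,3],[0,0,0,0,0,0,3],[0,0,0,0,0,0,3],[0,0,0,0,0,0,3],[0,0,0,0,0,0,3],[0,0,0,0,0,0,3]]]' 30
python3 -m jog '[[[0,0,0,0,0,0,3],[0,0,0,0,0,0,3],[0,0,0,0,0,0,3],[0,0,-2,0,0,0,3],[0,0,-4,0,0,0,3],[0,0,-4,0,0,0,3],[0,0,-4,0,0,0,3],[0,0,-1,0,0,0,3],[0,1.7,0,0,0,0,3],[0,3.2,0,0,0,0,3],[0,3.5,0,0,0,0,3],[0,3.5,0,0,0,0,3]]]'
python3 -m jog '[[[0,3.5,0,0,0,0,3],[0,3.5,0,0,0,0,3],[0,3.5,0,0,0,0,3],[0,3.1,0,0,0,0,3],[0.2,1.8,0,0,0,0,3],[0.1,0.8,0,0,0,0,3],[0,0,0,0,0,0,3],[0,0,3,0,0,0,3],[0,0,4,0,0,0,3],[0,0,4,0,0,0,3],[0,0,2,0,0,0,3],[0,0,0,0,0,0,3]]]'
```

```text
time: 39.9
position: [0.5497, 0.3043, 0.0922]
tool_rot: [3.142, 0.001, 0.001]
ft_force: [-1.2, -0.3, 3.2]
grip_width: 0.566
time: 41.1
position: [0.5484, 0.1836, 0.2393]
tool_rot: [3.141, 0.002, -0.005]
ft_force: [1.0, -0.9, -1.7]
grip_width: 0.564
time: 42.3
position: [0.5494, 0.0252, 0.1079]
tool_rot: [-3.14, -0.006, 0.011]
ft_force: [-0.3, 0.4, -2.7]
grip_width: 0.566
```

```bash
python3 -m jog '[[[0.3,0.3,0.3,0,0,0,3],[0,0,0,0,0,0,3],[0,0,0,0,0,0,3]]]'
```

```text
time: 42.6
position: [0.5567, 0.0204, 0.11]
tool_rot: [3.142, 0.001, 0.004]
ft_force: [-0.9, 0.2, -2.4]
grip_width: 0.565
```

```bash
python3 -m jog '[[[-0.2,-0.1,0.8,0,0,0,3],[0,0,0.5,0,0,0,3],[0,0,0,0,0,0,3],[0,0,0,0,0,0,3]]]'
```

```text
time: 43.0
position: [0.5533, 0.0211, 0.0953]
tool_rot: [3.142, 0.001, -0.001]
ft_force: [-0.2, -0.2, -2.6]
grip_width: 0.565
```

```bash
python3 -m jog '[[[0,0,0.1,0,0,0,3],[0,0,0,0,0,0,3],[0,0,0,0,0,0,8.7],[0,0,0,0,0,0,8.7],[0,0,0,0,0,0,8.7],[0,0,0,0,0,0,8.7],[0,0,0,0,0,0,8.7],[0,0,0,0,0,0,8.7],[0,0,-3,0,0,0,8.7],[0,0,-4,0,0,0,8.7],[0,0,-4,0,0,0,8.7],[0,0,-4,0,0,0,8.7]]]'
python3 -m jog '[[[-0.8,-1.5,0,0,0,0,8.7],[-1.5,-2.8,0,0,0,0,8.7],[-1.9,-3.3,0,0,0,0,8.7],[-1.9,-3.3,0,0,0,0,8.7],[-1.9,-3.3,0,0,0,0,8.7],[-1.9,-3.3,0,0,0,0,8.7],[-1.9,-3.3,0,0,0,0,8.7],[-1.9,-3.3,0,0,0,0,8.7],[-1.5,-3,0,0,0,0,8.7],[-0.9,-1.7,0,0,0,0,8.7],[-0.3,-0.8,0,0,0,0,8.7],[0,0,0,0,0,0,8.7]]]'
python3 -m jog '[[[0,0,0,0,0,0,8.7],[0,0,0,0,0,0,8.7]]]'
```

```text
time: 44.2
position: [0.5533, 0.0213, 0.2461]
tool_rot: [3.141, 0.002, -0.0]
ft_force: [0.8, -1.4, 0.1]
grip_width: 0.999
time: 45.4
position: [0.3885, 0.3178, 0.2442]
tool_rot: [3.142, 0.005, -0.001]
ft_force: [0.8, -0.9, -1.0]
grip_width: 1.002
time: 45.6
position: [0.3902, 0.3156, 0.2442]
tool_rot: [3.141, -0.003, -0.0]
ft_force: [1.2, -1.1, -0.1]
grip_width: 0.997
```

```bash
python3 -m jog '[[[-0.2,-0.2,3,0,0,0,8.7],[0,0,4,0,0,0,8.7],[0,0,4,0,0,0,8.7],[0,0,2.8,0,0,0,8.7],[0,0,1.6,0,0,0,8.7],[0,0,0,0,0,0,3],[0,0,0,0,0,0,3],[0,0,0,0,0,0,3],[0,0,0,0,0,0,3],[0,0,0,0,0,0,3],[0,0,0,0,0,0,3],[0,0,0,0,0,0,3]]]' 30
python3 -m jog '[[[0,0,0,0,0,0,3],[0,0,0,0,0,0,3],[0,0,0,0,0,0,3]]]'
python3 -m jog '[[[0,0,-2,0,0,0,3],[0,0,-4,0,0,0,3],[0,0,-4,0,0,0,3],[0,0,-4,0,0,0,3],[0,0,-1,0,0,0,3],[1,1.2,0,0,0,0,3],[2,2,0,0,0,0,3],[2.8,2.9,0,0,0,0,3],[2.8,2.9,0,0,0,0,3],[2.8,2.9,0,0,0,0,3],[2.8,2.9,0,0,0,0,3],[2.6,2.9,0,0,0,0,3]]]'
python3 -m jog '[[[2.0,2.2,0,0,0,0,3],[1.1,1.2,0,0,0,0,3],[0.4,0.4,0,0,0,0,3],[0,0,0,0,0,0,3],[0,0,0,0,0,0,3],[0,0,0,0,0,0,3]]]'
python3 - <<'E'
from h import *
s=ctrl.get_state();print(s['position'])
im=pic('wrist','w8.png')
for k in COL:
    m=mask(im['frame'],k).astype(np.uint8)
    n,lab,st,ce=cv2.connectedComponentsWithStats(m)
    for i in range(1,n):
        if st[i,4]>300: print(k,st[i],[np.mean([onz(im,u,v,z)[:2] for v,u in np.argwhere(lab==i)],0).round(4) for z in (.125,.007)])
E
```

```text
time: 46.8
position: [0.3878, 0.3194, 0.0912]
tool_rot: [-3.141, -0.001, -0.002]
ft_force: [0.1, -0.5, 3.7]
grip_width: 0.567
time: 47.1
position: [0.3878, 0.3194, 0.0912]
tool_rot: [-3.141, -0.001, -0.002]
ft_force: [0.7, -0.2, 5.0]
grip_width: 0.566
time: 48.3
position: [0.5555, 0.1401, 0.2379]
tool_rot: [3.141, 0.001, -0.006]
ft_force: [0.3, 0.6, -2.5]
grip_width: 0.568
time: 48.9
position: [0.5894, 0.1062, 0.2408]
tool_rot: [3.141, 0.006, 0.0]
ft_force: [-0.1, -0.5, -3.6]
grip_width: 0.57
[0.58942135 0.10622244 0.24079931]
red [387 133  62  59 986] [array([0.6334, 0.0091]), array([ 0.6166, -0.0352])]
red [ 444  153   59   58 2653] [array([ 0.6152, -0.0454]), array([ 0.5901, -0.1149])]
blue [ 256  151   57   47 2037] [array([0.6212, 0.104 ]), array([0.5989, 0.1034])]
blue [ 229  265  108   31 2386] [array([0.5256, 0.1043]), array([0.4591, 0.104 ])]
blue [ 222  325  122   32 3473] [array([0.4669, 0.1045]), array([0.3734, 0.1042])]
yellow [ 326  187   57   53 1041] [array([0.5944, 0.052 ]), array([0.5597, 0.0274])]
yellow [ 353  224   57   56 2260] [array([0.5569, 0.0231]), array([ 0.5048, -0.0147])]
```

View pics/w8.png

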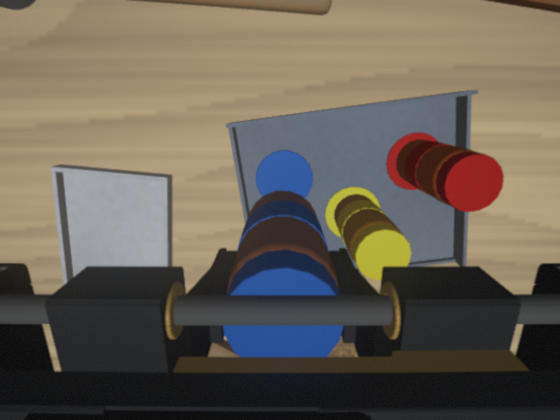

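```bash
python3 -m jog '[[[0.2,0.3,3,0,0,0,3],[0,0,4,0,0,0,3],[0,0,4,0,0,0,3],[0,0,1.8,0,0,0,3],[0,0,0.6,0,0,0,3],[0,0,0,0,0,0,3],[0,0,0,0,0,0,3]]]'
```

```text
time: 49.65
position: [0.5939, 0.1019, 0.1087]
tool_rot: [-3.141, -0.001, -0.005]
ft_force: [-0.6, -0.3, -3.1]
grip_width: 0.571
```

Run:
```python
from h import *
im=imaging.get_image('top')
s=ctrl.get_state();print(s['position'])
for k in COL:
    m=mask(im['frame'],k).astype(np.uint8)
    n,lab,st,ce=cv2.connectedComponentsWithStats(m)
    for i in range(1,n):
        if st[i,4]>60: print(k,st[i],[np.mean([onz(im,u,v,z)[:2] for v,u in np.argwhere(lab==i)],0).round(4) for z in (.125,.007)])
```

```text
[0.59391276 0.10184839 0.10871985]
red [293 169  33  45 864] [array([ 0.6001, -0.041 ]), array([ 0.6307, -0.0483])]
```

```bash
python3 -m jog '[[[-0.2,-0.1,0.9,0,0,0,3],[0,0,0.5,0,0,0,3],[0,0,0.1,0,0,0,3],[0,0,0,0,0,0,3],[0,0,0,0,0,0,3]]]'
```

```text
time: 50.2
position: [0.5908, 0.1027, 0.0931]
tool_rot: [3.141, 0.002, 0.002]
ft_force: [-3.2, -0.9, 6.4]
grip_width: 0.566
```

```bash
python3 -m jog '[[[0,0,0,0,0,0,8.7],[0,0,0,0,0,0,8.7],[0,0,0,0,0,0,8.7],[0,0,0,0,0,0,8.7],[0,0,0,0,0,0,8.7],[0,0,0,0,0,0,8.7],[0,0,-3,0,0,0,8.7],[0,0,-4,0,0,0,8.7],[0,0,-4,0,0,0,8.7],[0,0,-4,0,0,0,8.7],[-3,2,0,0,0,0,8.7],[-3,3,0,0,0,0,8.7]]]'
python3 -m jog '[[[-3,2,0,0,0,0,8.7],[0,0,0,0,0,0,8.7],[0,0,0,0,0,0,8.7],[0,0,0,0,0,0,8.7]]]'
python3 - <<'E'
from h import *
s=ctrl.get_state();print(s['position'])
for c in ('wrist','top'):
  im=pic(c,c+'9.png')
  for k in COL:
    m=mask(im['frame'],k).astype(np.uint8)
    n,lab,st,ce=cv2.connectedComponentsWithStats(m)
    for i in range(1,n):
        if st[i,4]>60: print(c,k,st[i],[np.mean([onz(im,u,v,z)[:2] for v,u in np.argwhere(lab==i)],0).round(4) for z in (.125,.007)])
E
```

```text
time: 51.4
position: [0.5307, 0.0547, 0.2429]
tool_rot: [-3.139, -0.009, -0.004]
ft_force: [0.4, -1.6, 0.8]
grip_width: 0.998
time: 51.8
position: [0.5013, 0.0331, 0.2419]
tool_rot: [-3.141, -0.003, -0.002]
ft_force: [-0.1, 0.1, 0.6]
grip_width: 0.999
[0.50125516 0.03305043 0.24185339]
wrist red [ 360   27   65   71 3568] [array([ 0.6144, -0.0459]), array([ 0.6295, -0.0816])]
wrist red [ 326   45   49   65 1016] [array([ 0.6002, -0.0116]), array([ 0.6088, -0.0315])]
wrist red [354  60  18  37  65] [array([ 0.6013, -0.0237]), array([ 0.6104, -0.0492])]
wrist blue [ 158   60   63   67 3341] [array([0.5925, 0.1007]), array([0.5975, 0.1324])]
wrist blue [208  66  39  64 709] [array([0.5894, 0.0696]), array([0.5931, 0.087 ])]
wrist yellow [ 263  108   66   71 3482] [array([0.5562, 0.0223]), array([0.5446, 0.0179])]
top red [314 170  12  26 228] [array([ 0.6125, -0.0549]), array([ 0.6448, -0.064 ])]
```

View pics/wrist9.png

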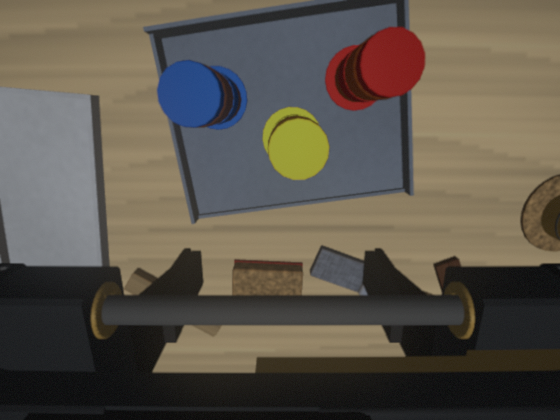

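```bash
python3 -m jog '[[[-2,3,0,0,0,0,8.7],[0,4,0,0,0,0,8.7],[0,4,0,0,0,0,8.7],[0,4,0,0,0,0,8.7],[0,4,0,0,0,0,8.7],[0,3,0,0,0,0,8.7],[0,0,0,0,0,0,8.7]]]'
cat > fit.py <<'E'
from h import *
from scipy.optimize import minimize
pads={'red':(.6145,-.0447),'blue':(.5938,.1034),'yellow':(.5522,.0221)}
def disc(im,c,r,z):
    t=np.linspace(0,2*np.pi,60,endpoint=False)
    return (proj(im,np.c_[c[0]+r*np.cos(t),c[1]+r*np.sin(t),0*t+z])*8).round().astype(np.int32)
def fit(im,k):
    h=cv2.cvtColor(im['frame'],cv2.COLOR_RGB2HSV)
    M=mask(im['frame'],k)
    ctr=proj(im,[[*pads[k],.06]])[0]
    yy,xx=np.mgrid[:420,:560];M&=np.hypot(xx-ctr[0],yy-ctr[1])<75
    z0=np.array([*pads[k],*pads[k]])
    def cost(p):
        w=np.zeros((420,560),np.uint8);
        cv2.fillPoly(w,[disc(im,p[:2],.033,.007)],1,cv2.LINE_8,3)
        for z,v in ((.007,0),(.055,0),(.107,0)):pass
        hull=cv2.convexHull(np.r_[disc(im,p[2:],.025,.007),disc(im,p[2:],.025,.105)])
        cv2.fillPoly(w,[hull],2,cv2.LINE_8,3)       # amber/band: ignored
        lid=cv2.convexHull(np.r_[disc(im,p[2:],.024,.109),disc(im,p[2:],.024,.125)])
        cv2.fillPoly(w,[lid],1,cv2.LINE_8,3)
        return ((w==1)&~M).sum()+((w==0)&M).sum()
    best=min((minimize(cost,z0+np.r_[d,e],method='Nelder-Mead',options=dict(initial_simplex=z0+np.r_[d,e]+np.vstack([np.zeros(4),np.eye(4)*.006]),xatol=2e-4,fatol=.5)) for d in ([0,0],[.003,.003]) for e in ([0,0],[-.003,.003])),key=lambda r:r.fun)
    p=best.x;print(k,'pad',p[:2].round(4),'jar',p[2:].round(4),'jar-pad mm',((p[2:]-p[:2])*1000).round(1),best.fun)
E
python3 - <<'E'
from fit import *
bgr=cv2.imread('pics/wrist9.png')
im=imaging.get_image('top');pic('top','t10.png')
print(ctrl.get_state()['position'])
for k in COL: fit(im,k)
E
```

```text
time: 52.6
position: [0.4806, -0.1925, 0.2405]
tool_rot: [-3.14, 0.008, 0.001]
ft_force: [0.7, -0.5, -0.3]
grip_width: 1.0
[ 0.48141095 -0.18723278  0.24091398]
red pad [ 0.6163 -0.0418] jar [ 0.6137 -0.042 ] jar-pad mm [-2.6 -0.2] 105.0
blue pad [0.5949 0.108 ] jar [0.5924 0.1044] jar-pad mm [-2.6 -3.6] 100.0
yellow pad [0.5538 0.0258] jar [0.5526 0.0251] jar-pad mm [-1.3 -0.6] 97.0
```

```bash
python3 -m jog '[[[0,-4,0,0,0,0,8.7],[0,-4,0,0,0,0,8.7],[0,-4,0,0,0,0,8.7],[0,-4,0,0,0,0,8.7],[0,-4,0,0,0,0,8.7],[0,-4,0,0,0,0,8.7],[1,-3,-2,0,0,0,8.7],[0,0,0,0,0,0,8.7],[0,0,0,0,0,0,8.7]]]'
python3 - <<'E'
from fit import *
im=pic('wrist','w11.png');print(ctrl.get_state()['position'])
for k in COL: fit(im,k)
a=cv2.imread('pics/t10.png')[150:290,190:360];cv2.imwrite('pics/t10c.png',cv2.resize(a,None,fx=4,fy=4,interpolation=cv2.INTER_CUBIC))
E
```

```text
time: 53.6
position: [0.4903, 0.0847, 0.2618]
tool_rot: [-3.141, -0.01, -0.001]
ft_force: [-0.2, 0.0, 0.1]
grip_width: 1.0
[0.49007383 0.0830488  0.26123796]
red pad [ 0.614  -0.0461] jar [ 0.6138 -0.045 ] jar-pad mm [-0.2  1.1] 777.0
blue pad [0.601  0.1087] jar [0.5884 0.0993] jar-pad mm [-12.6  -9.4] 158.0
yellow pad [0.5519 0.0205] jar [0.551  0.0212] jar-pad mm [-1.   0.7] 403.0
```

View pics/t10c.png

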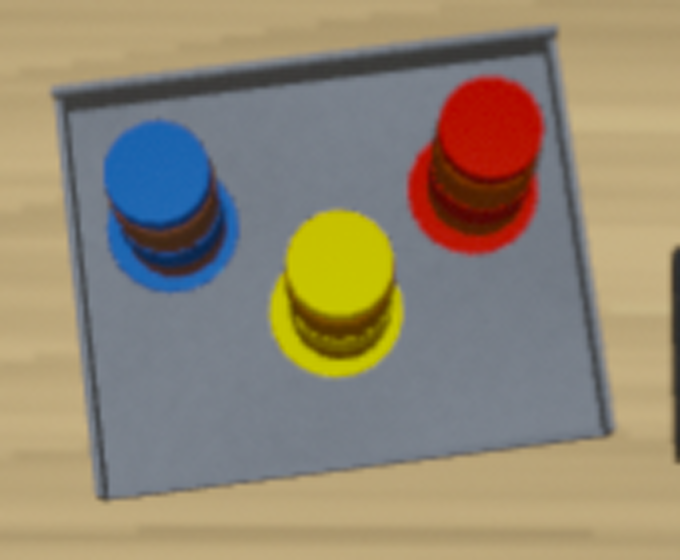

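```bash
python3 -m jog '[[[2.5,-0.5,0,0,0,0,8.7],[3.5,-0.8,0,0,0,0,8.7],[3,-0.6,1,0,0,0,8.7],[1.2,-0.2,0.4,0,0,0,8.7],[0,0,0,0,0,0,8.7],[0,0,0,0,0,0,8.7],[0,0,0,0,0,0,8.7]]]'
python3 - <<'E'
from fit import *
im=pic('wrist','w12.png');print(ctrl.get_state()['position'])
for k in COL:
    fit(im,k)
    m=mask(im['frame'],k).astype(np.uint8);n,lab,st,ce=cv2.connectedComponentsWithStats(m)
    for i in range(1,n):
        if st[i,4]>300: print(k,st[i],np.mean([onz(im,u,v,.125)[:2] for v,u in np.argwhere(lab==i)],0).round(4))
a=cv2.imread('pics/w12.png')[100:300,200:520];a=cv2.resize(a,None,fx=2.5,fy=2.5);cv2.imwrite('pics/w12c.png',a)
E
```

```text
time: 54.35
position: [0.5917, 0.1028, 0.2477]
tool_rot: [3.14, 0.001, -0.0]
ft_force: [0.4, -0.3, 0.7]
grip_width: 1.003
[0.5918466  0.10273788 0.24799541]
red pad [ 0.6135 -0.0462] jar [ 0.6154 -0.0447] jar-pad mm [1.9 1.5] 690.0
red [382 134  50  57 833] [0.6338 0.0091]
red [ 435  155   58   56 2494] [ 0.6151 -0.0456]
blue pad [0.5919 0.1036] jar [0.5922 0.1016] jar-pad mm [ 0.3 -2. ] 408.0
blue [253 152  56  39 733] [0.6281 0.1048]
blue [ 255  181   56   55 2428] [0.5933 0.1014]
yellow pad [0.5507 0.0209] jar [0.5526 0.0208] jar-pad mm [ 1.9 -0.1] 1196.0
yellow [322 188  54  48 788] [0.5958 0.0507]
yellow [ 348  224   55   51 1527] [0.5598 0.0221]
```

View pics/w12c.png

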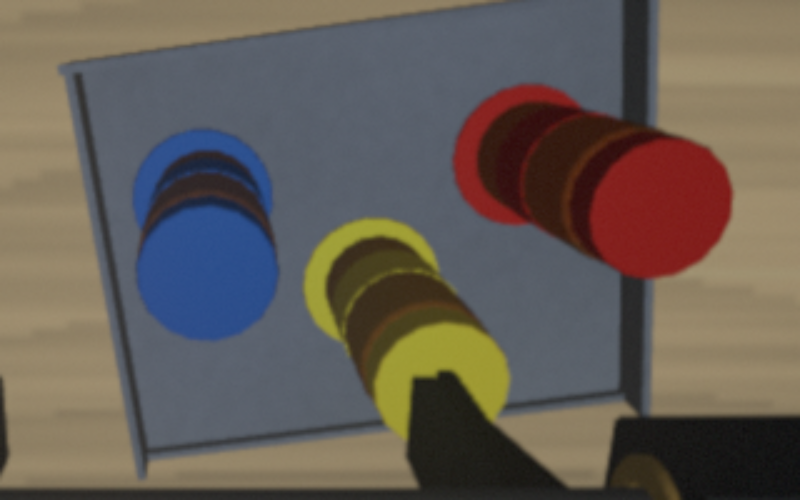

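```bash
python3 -m jog '[[[-3,4,-2,0,0,0,8.7],[-3,4,0,0,0,0,8.7],[0,0,0,0,0,0,8.7],[0,0,0,0,0,0,8.7]]]'; python3 -c "
from bench import close_job
print(close_job())"
```

```text
time: 54.8
position: [0.5341, 0.0229, 0.2665]
tool_rot: [3.138, -0.009, 0.001]
ft_force: [-0.0, 1.1, -0.2]
grip_width: 1.001
the job is handed in; nothing more can be done
None
```

The job is handed in, at about 55 s of the 122 s allowed; the system gives no verdict. The order was as asked: all three jars into the white tray, then the tin onto the middle of the cork mat, then each jar back onto the pad of its lid colour.

**Tin:** after release, the wrist camera put the tin within about 1 mm of the mat's centre. The tin did not get an overhead check, because the tin finder took something else in that picture for it.

**Jars:** the last pictures show all three upright on their own pads with a coloured ring visible around each. Offsets from the pad centres:

| Jar | Overhead camera | Wrist camera |
|---|---|---|
| Red | about 3 mm | about 1–2.5 mm |
| Yellow | about 1.5 mm | about 1–2 mm |
| Blue | about 4.5 mm | about 2 mm |

**Readings that disagreed:**
- One oblique wrist fit put the blue jar about 15 mm off. I rejected it because the close wrist view and the overhead picture both showed the jar nearly centred.
- Raw wrist readings of the yellow lid were 4–5 mm off, and 7–8 mm off in the last view, where a finger hid part of it.

**Forces and handling:** the highest outside force printed after a move was about 6 to 7 N, as the blue jar touched its pad. At hand-in the gripper was open and clear of everything.

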